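# Click a pigment cartridge into its dosing dock

## Task

Take the thin pigment cartridge with the notch in its edge from the wooden rack and push it upright, notch towards the dock's plunger side, down into the dosing dock's pocket until it has clicked past the sprung ball and is held at the bottom; then let go. How deep the seat lies in the pocket cannot be seen, so push by feel, gently, and do not press on the seat with more than about 10 N, or its valve is damaged. Leave the thick cartridge in the rack and do not shift the other things on the table.

Things in the scene. Friction and masses are not known exactly. Their poses are not given: they have to be found in the camera images.
- cartridge_center (a point): Centre (half-way up) of the thin cartridge: loose upright white plastic block, 46 (x) x 26 (y) x 120 (z) mm, 0.08 to 0.17 kg, foot 60 mm below. Its -x narrow edge has a notch 5 mm deep, 9 to 21 mm above the foot. The +y and -y broad faces are flat, to be gripped near the top. It stands in one of the two cells (which one varies) of the wooden rack: plate 6 mm, rims up to 18 mm above the table.
- cartridge: The same thin cartridge; origin at the centre of its foot, z up, notch at its -x edge. On the way down one feels: some 20 mm before home the foot meets the ball and the push rises to 3 to 9 N, then only 0 to 4 N while the ball rides on the edge; in the last 6 mm the ball snaps into the notch and pulls the cartridge down by 2 to 7 N; then the push grows steadily on the seat.
- thick_cartridge_center (a point): Centre (half-way up) of the other cartridge, which must stay: white, 46 x 36 x 120 mm, no notch, in the rack's other cell, about 96 mm beside the thin one.
- dock_mouth (a point): Centre of the pocket's mouth, on top of the dock's aluminium block (96 x 74 mm, top 75 mm above the table). Pocket 48.4 mm along x, 28.4 mm along y, with a 5 mm 45-degree lead-in; the sprung ball sticks out of its -x wall, so the cartridge goes in with the same yaw. The hidden seat is preset anywhere such that the cartridge, when home, has its foot 29 to 61 mm below the mouth (centre 1 mm below to 31 mm above it).
- dock: The dosing dock (fixed), origin at its underside below the mouth. Its -x side has a dark plunger cover with a round steel boss; a grey housing 48 mm high stands at +x. In the pocket's -x wall, 15 mm above the seat, is the sprung steel ball (geom ball_c0, radius 6.5 mm, standing 4 mm into the pocket, 6 to 9 N sideways). The seat is a rubber pad (geom pad_c0), springy, 9 N per mm.
- pot_d: Bystander: pigment pot with screw cap, 41 mm wide, 50 mm high; origin under it.
- pot_a: Bystander: pigment pot with screw cap, 42 mm wide, 53 mm high; origin under it.
- kiln_stilt: Bystander: three-armed kiln stilt, 55 x 48 x 13 mm; origin under it.
- cup: Bystander: small bisque cup, 68 mm wide, 48 mm high; origin under it.
Not all that is in view belongs to the job. Leave any green or red look-alike of the cartridge alone.

How it is judged:
On the way, in this order (a step that is already met when the one before it is completed fails the run):
1. the thin cartridge is lifted out of the rack (height (world z) of cartridge_center above 0.095 m), for 0.1 s.
2. the cartridge is in the pocket and pushes the ball back (horizontal distance between cartridge_center and dock_mouth below 0.005 m and angle between cartridge_center's own z axis and vertical below 0.07 rad and contact force between cartridge and ball_c0 above 2.5 N and z of cartridge_center in the frame of dock_mouth below 0.056 m), for 0.04 s.
At the end, for the whole second after the job is handed in: The thin cartridge stands released and at rest in the dock's pocket, within 5 mm of its axis, upright within 0.07 rad and square within 0.12 rad, its foot resting on the rubber seat (over 0.2 N), with the ball sprung out into its notch (pressing on it with less than 2.5 N) (horizontal distance between cartridge_center and dock_mouth below 0.005 m and angle between cartridge_center's own z axis and vertical below 0.07 rad and angle between the x axis of cartridge_center and the x axis of dock_mouth, either way round below 0.12 rad and contact force between cartridge and pad_c0 above 0.2 N and contact force between cartridge and ball_c0 below 2.5 N and linear speed of cartridge below 0.01 m/s and contact force between the fingers and cartridge below 0.1 N); the robot touches nothing.
It fails at once if the cartridge presses on the dock's rubber seat with more than 15 N (contact force between cartridge and pad_c0 above 15 N).
It fails at once if the thick cartridge is moved more than 20 mm (distance of thick_cartridge_center from where it was at the start of the episode above 0.02 m).
It fails at once if a bystander is moved more than 20 mm (distance of any of pot_d, pot_a, kiln_stilt, cup from where it was at the start of the episode above 0.02 m).
It also fails if it takes over 67 s, if anything falls off the work surface, if the arm or the gripper's body presses on something with over 40 N, if the wrist force passes 120 N, or if a joint passes its speed limit or range.

## Robot

A 6-joint arm with a two-finger parallel gripper is mounted at the origin on a cart in front of the work surface, level with it; the furniture and walls round the work are solid. World frame = base frame: x ahead of the robot, y to its left, z up, the work surface at z = 0. Lengths are in m, angles in rad, forces in N, time in s.
With the tool pointing down it reaches from about 0.35 to 0.975 m from the base axis. Payload 4.9 kg.
Tool frame: the origin (TCP) lies at the very end of the fingers, on their centre line; the grasp point (between the pads) lies 19 mm behind it; z points along the fingers, y is the direction in which the jaws open and shut (so a half turn about z gives the same grasp; the last joint's range is limited). The gripper opens to 85 mm and grips with 20 to 120 N. Pads are 22 mm wide; open, the fingers measure 114 mm over their backs; the gripper's body (76 mm by 85 mm) begins 54 mm behind the grasp point. The pads swing forward as they close: fully open they stand 13 mm farther back than shut.
Start: joints at [-1.313, 0.053, 1.613, -0, 1.476, -0.119], TCP at [0.23, -0.581, 0.231] pointing down, gripper open.
Joint ranges: [-3.01, 3.01], [-1.01, 2.22], [0.06, 2.58], [-1.02, 4.17], [0.09, 2.62], [-3.14, 3.14]. Speed limits (rad/s): [2.57, 2.57, 3.14, 3.14, 3.14, 3.14].

## Interface

Orientations are given as a unit quaternion [w, x, y, z].
In Python, from plant import state, eyes, job_done gives the robot as it stands.
- The arm moves only by the tool apply_moves, never from a script. Its argument "commands" is a list of rows, each an object with "linear": the shift along the tool's x, y, z in m, a list of three; "delta_rot": the turn, a rotation vector about the tool's x, y, z in degrees, a list of three; "fingers": the closure in counts, from 0 (fully open) to 255 (shut). In form: [{"linear": [x, y, z], "delta_rot": [wx, wy, wz], "fingers": fingers}, ...]. A call has exactly 8 rows; each row is the pose to reach, as a shift and turn from the pose commanded when the call began, along the tool's axes at that moment; what a row does not reach only later rows make up. A row lasts 1/10 s, in which the tool goes at most 50 mm and 8.59 degrees, less where a joint would pass 70% of its speed; a pose out of reach is approached as far as the arm can. A call with a gripper value outside its range is refused whole. The fingers move at their own pace and stop on an object; the grip force is fixed at half the most. Time passes only in rows, so rows that repeat a pose let the fingers close, or fill a call up. It gives the time, the measured TCP pose, the force and the opening at its end, in the units of the state.
- state(): the state, without advancing time (a new reading comes with each control period).
- eyes.grab_frame(name): name is "scene" or "top" or "wrist"; returns the picture (400x640x3 uint8, red, green, blue); there is no depth.
- eyes.camera_params(name): a dict with "fx", "fy", "cx", "cy" (pixels), "position" and "rotation" of the camera in the world; the wrist camera has in their place "T_tool_cam" (4x4, takes a point from camera to tool coordinates, whose origin is the TCP and whose axes are the flange's). Camera axes: x right, y down, z forward; pixel columns grow to the right and rows downward; lengths in m; the calibration is good to about 2 mm. A picture is of the moment at which its call begins: read the wrist's pose just before it. camera_params takes no time and is no camera call.
- job_done(): hands the job in, once; it reports no verdict.
The state is a dict: "time": time; "joint_pos": joint angles; "joint_vel": joint speeds; "joint_efforts": joint torques, N m; "tool_pos": TCP position; "tool_rot": TCP orientation; "contact_force": force on the tool from outside, world axes, zero at the start; "ft_torque": the same for the moment, N m; "gripper_width": opening from 0.0 (shut) to 1.0 (fully open).
Only numpy, scipy, OpenCV 4.12 (cv2) and the standard library are available. Lean on these libraries where they do the work, as an engineer would, in place of code of your own. Each camera call takes 0.05 s, during which the arm holds its last target.

## Working session

There is one attempt and no reset: what is moved stays moved. The work goes in short steps, Python scripts to look and compute and a tool call to move; the robot and the scene stay as the last step left them, time stands still between calls to the robot, and variables do not carry over. Pictures are saved under pics/ and viewed, and the job is handed in when it is done.

Besides the shell and the picture viewer there is one more tool, called in YAML: its name, and indented under it one key for each argument. apply_moves: Moves the arm, as the interface text tells. Its arguments: {"type":"object","properties":{"commands":{"type":"array","items":{"type":"object","properties":{"linear":{"type":"array","items":{"type":"number"}},"delta_rot":{"type":"array","items":{"type":"number"}},"fingers":{"type":"number"}}}}},"required":["commands"]}

```bash
ls; mkdir -p pics
python3 - <<'E'
from plant import state, eyes
import cv2
print(state())
for n in ["scene","top","wrist"]:
    im=eyes.grab_frame(n); cv2.imwrite(f"pics/{n}0.png",im[:,:,::-1]); print(n,eyes.camera_params(n))
E
```

```text
pics
{'time': 0.0, 'joint_pos': array([-1.31298583e+00,  5.33844273e-02,  1.61429559e+00,  6.09227208e-06,
        1.47597256e+00, -1.19036254e-01]), 'joint_vel': array([-8.02308561e-06, -2.53020780e-04,  3.15934368e-05,  1.76014382e-04,
        3.02481626e-03,  1.00514570e-03]), 'joint_efforts': array([-7.26049129e-04, -3.93673611e+01, -3.70179999e+01, -1.61053972e-04,
        7.16890165e-03,  1.00311328e-05]), 'tool_pos': array([ 0.22981664, -0.58055105,  0.23004496]), 'tool_rot': array([-1.02769221e-03,  9.82300308e-01,  1.87310021e-01, -6.83837957e-05]), 'contact_force': array([ 0.39169064, -0.40680833, -0.0686239 ]), 'ft_torque': array([0.00127205, 0.02931774, 0.05864027]), 'gripper_width': 0.995962732206366}
scene {'fx': 408.4747290081724, 'fy': 408.4747290081724, 'cx': 323.35094854378787, 'cy': 200.99143566024537, 'position': array([0.00651552, 0.399981  , 0.59398638]), 'rotation': array([ 0.21098615, -0.44035414,  0.78113802, -0.38909699])}
top {'fx': 446.4264768522856, 'fy': 446.4264768522856, 'cx': 323.57873658717904, 'cy': 193.19341324495548, 'position': array([0.52115332, 0.01422757, 0.95814368]), 'rotation': array([ 0.02722934, -0.69998615,  0.71346436, -0.01570224])}
wrist {'fx': 294.9863706122642, 'fy': 294.9863706122642, 'cx': 319.8010059755145, 'cy': 195.4162465697201, 'T_tool_cam': array([[ 3.23962310e-04, -9.58455949e-01, -2.85240405e-01,
         7.33388126e-02],
       [ 9.99999715e-01,  1.16045597e-04,  7.45818687e-04,
        -1.29834481e-04],
       [-6.81733464e-04, -2.85240566e-01,  9.58455714e-01,
        -1.42382436e-01],
       [ 0.00000000e+00,  0.00000000e+00,  0.00000000e+00,
         1.00000000e+00]])}
```

View pics/scene0.png

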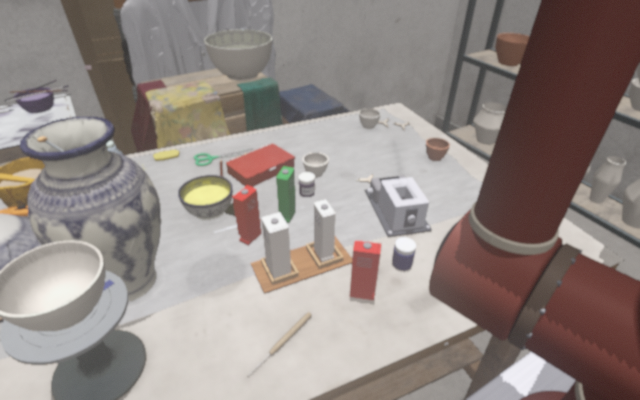

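View pics/top0.png

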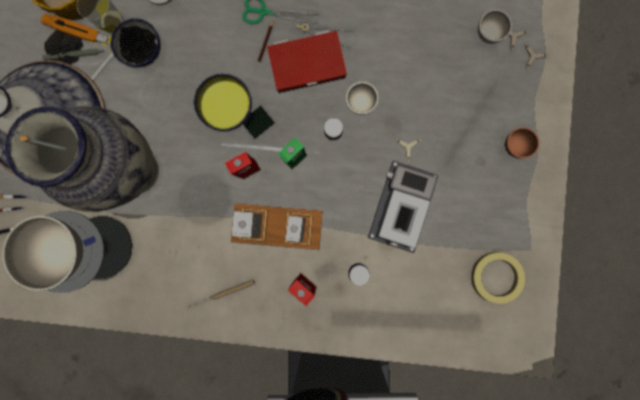

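View pics/wrist0.png

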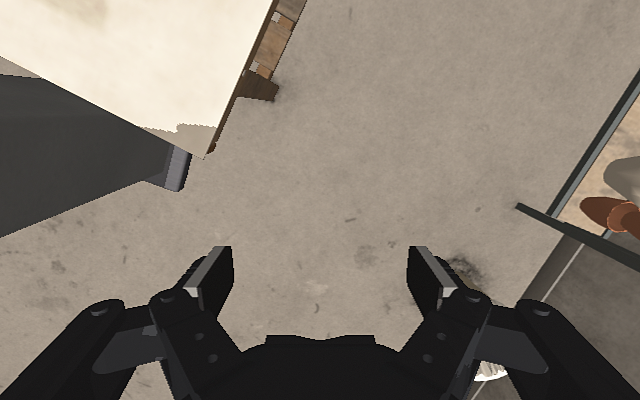

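The top view shows the white cartridges in the rack at about (247,225) and (297,229), the dock at about (405,205), and red and green look-alikes at (302,290), (240,163) and (291,152). I'll look closer.

Run:
```python
import cv2,numpy as np
im=cv2.imread("pics/top0.png")
a=cv2.resize(im[195:260,225:330],None,fx=7,fy=7,interpolation=cv2.INTER_CUBIC)
cv2.imwrite("pics/c1.png",a)
a=cv2.resize(im[150:260,360:450],None,fx=5,fy=5,interpolation=cv2.INTER_CUBIC)
cv2.imwrite("pics/c2.png",a)
im=cv2.imread("pics/scene0.png")
a=cv2.resize(im[160:300,240:440],None,fx=4,fy=4,interpolation=cv2.INTER_CUBIC)
cv2.imwrite("pics/c3.png",a)
```

```text
(no output)
```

View pics/c1.png

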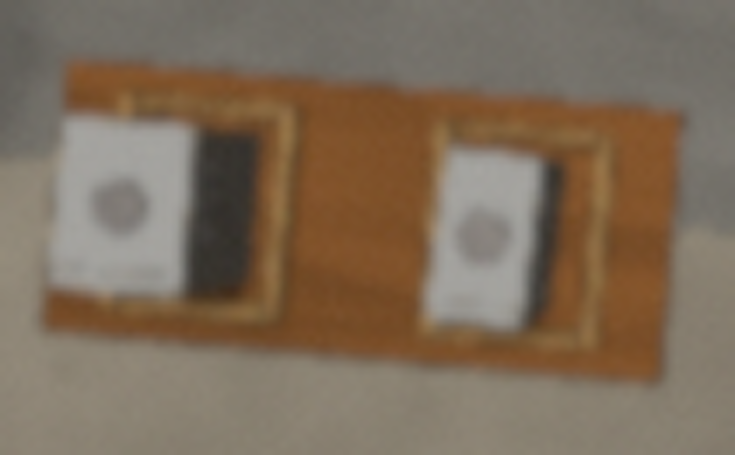

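View pics/c2.png

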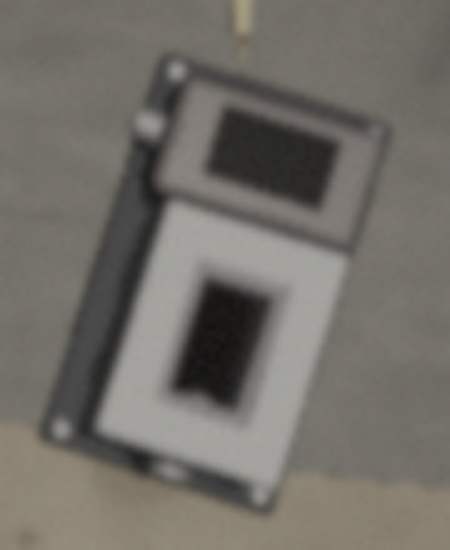

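View pics/c3.png

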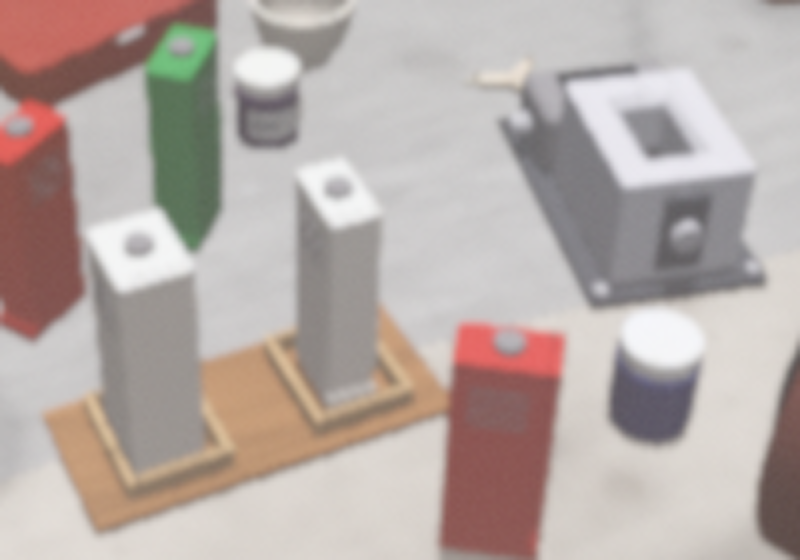

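Candidates in the top view are the white thin cartridge (293,229), the white thick one (243,224), the reds (240,163) and (302,290), and the green (291,152). I choose (293,229). It is the narrower white one, and scene crop c3 shows a notch stripe at its foot on the robot-facing edge (350,390). The dock's plunger boss also faces the robot, at c3 (688,235).

```bash
cat > h.py <<'E'
import cv2,numpy as np
from scipy.spatial.transform import Rotation as R
from plant import state,eyes
def q2R(q): return R.from_quat([q[1],q[2],q[3],q[0]]).as_matrix()
def campose(n,st=None):
    p=eyes.camera_params(n); 
    if n!="wrist": return p,np.array(p["position"]),q2R(p["rotation"])
    T=np.eye(4);T[:3,:3]=q2R(st["tool_rot"]);T[:3,3]=st["tool_pos"]
    T=T@p["T_tool_cam"]; return p,T[:3,3],T[:3,:3]
def cast(n,uv,z,st=None):
    p,o,M=campose(n,st); uv=np.atleast_2d(uv).astype(float)
    d=np.c_[(uv[:,0]-p["cx"])/p["fx"],(uv[:,1]-p["cy"])/p["fy"],np.ones(len(uv))]@M.T
    return o+d*((z-o[2])/d[:,2])[:,None]
def rect(n,mask,z,st=None):
    """largest contour -> hull points cast to plane -> minAreaRect in world mm"""
    c=max(cv2.findContours(mask.astype(np.uint8),0,cv2.CHAIN_APPROX_NONE)[0],key=cv2.contourArea)
    P=cast(n,c[:,0,:],z,st)[:,:2]
    (cx,cy),(w,h),a=cv2.minAreaRect((P*1000).astype(np.float32))
    if w<h: a+=90; w,h=h,w
    a=(a+90)%180-90
    return cx/1000,cy/1000,w,h,a
E
python3 - <<'E'
from h import *
im=cv2.imread("pics/top0.png"); g=cv2.cvtColor(im,6); hsv=cv2.cvtColor(im,40)
def sub(m,x0,y0,x1,y1):
    o=np.zeros_like(m,np.uint8); o[y0:y1,x0:x1]=m[y0:y1,x0:x1]; return o
w=((g>125)&(hsv[:,:,1]<40))
print("thin",rect("top",sub(w,283,210,312,246),.126))
print("thick",rect("top",sub(w,230,205,265,245),.126))
print("docktop",rect("top",sub((g>125),375,185,432,250),.075))
dk=(g<75)
print("pocket",rect("top",sub(dk,388,200,422,236),.075))
E
```

```text
thin (0.5070408935546875, 0.08423626708984375, 45.025211334228516, 24.63028335571289, -8.411582946777344)
thick (0.5172579345703125, 0.18197067260742186, 44.66873550415039, 36.63361740112305, -4.7736053466796875)
docktop (0.5197745361328125, -0.12910313415527344, 100.89973449707031, 74.38799285888672, -19.385025024414062)
pocket (0.5225989379882813, -0.12856585693359374, 45.0225944519043, 26.031417846679688, -19.98858642578125)
```

apply_moves:
  commands:
    - {"linear": [0.04, -0.029, 0], "delta_rot": [0, 0, 5], "fingers": 0}
    - {"linear": [0.08, -0.058, 0], "delta_rot": [0, 0, 10], "fingers": 0}
    - {"linear": [0.12, -0.086, 0], "delta_rot": [0, 0, 15], "fingers": 0}
    - {"linear": [0.16, -0.115, 0], "delta_rot": [0, 0, 20], "fingers": 0}
    - {"linear": [0.2, -0.144, 0], "delta_rot": [0, 0, 25], "fingers": 0}
    - {"linear": [0.24, -0.172, 0], "delta_rot": [0, 0, 30], "fingers": 0}
    - {"linear": [0.28, -0.201, 0], "delta_rot": [0, 0, 36], "fingers": 0}
    - {"linear": [0.32, -0.23, 0], "delta_rot": [0, 0, 41.6], "fingers": 0}

```text
time: 0.95
tool_pos: [0.4434, -0.2476, 0.2311]
tool_rot: [0.0, 0.984, -0.176, 0.0]
contact_force: [-0.0, -0.3, 0.3]
gripper_width: 0.998
```

apply_moves:
  commands:
    - {"linear": [0.008, -0.034, 0.01], "delta_rot": [0, 0, 0], "fingers": 0}
    - {"linear": [0.016, -0.069, 0.02], "delta_rot": [0, 0, 0], "fingers": 0}
    - {"linear": [0.024, -0.103, 0.03], "delta_rot": [0, 0, 0], "fingers": 0}
    - {"linear": [0.032, -0.138, 0.04], "delta_rot": [0, 0, 0], "fingers": 0}
    - {"linear": [0.032, -0.138, 0.04], "delta_rot": [0, 0, 0], "fingers": 0}
    - {"linear": [0.032, -0.138, 0.04], "delta_rot": [0, 0, 0], "fingers": 0}
    - {"linear": [0.032, -0.138, 0.04], "delta_rot": [0, 0, 0], "fingers": 0}
    - {"linear": [0.032, -0.138, 0.04], "delta_rot": [0, 0, 0], "fingers": 0}

```text
time: 1.75
tool_pos: [0.52, -0.1319, 0.1919]
tool_rot: [0.0, 0.985, -0.175, 0.0]
contact_force: [1.6, 0.7, 0.9]
gripper_width: 1.002
```

Run:
```python
from h import *
import pickle
st=state(); im=eyes.grab_frame("wrist"); cv2.imwrite("pics/w1.png",im[:,:,::-1]); pickle.dump(st,open("w1.pkl","wb"));print(st["tool_pos"],st["tool_rot"])
```

```text
[ 0.52000433 -0.13185108  0.19185107] [ 1.84618345e-04  9.84653161e-01 -1.74522054e-01  4.12756957e-04]
```

View pics/w1.png

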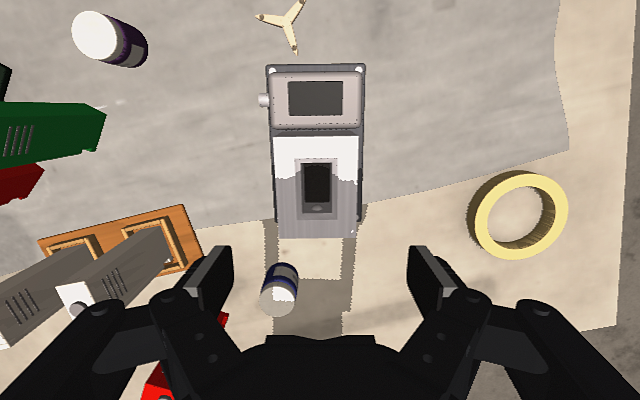

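The wrist view shows the dock with its mouth at about (316,187) and the ball visible at (318,208). I'll zoom in.

Run:
```python
import cv2
im=cv2.imread("pics/w1.png")
cv2.imwrite("pics/c4.png",cv2.resize(im[128:244,255:375],None,fx=5,fy=5,interpolation=cv2.INTER_NEAREST))
```

```text
(no output)
```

View pics/c4.png

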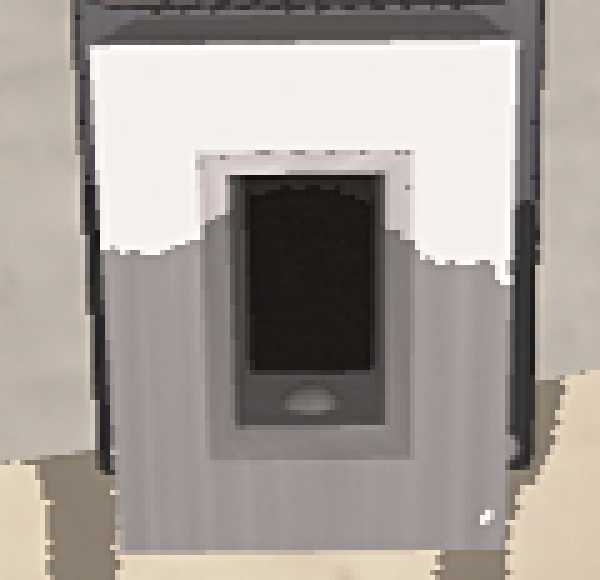

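Run:
```python
from h import *
import pickle
st=pickle.load(open("w1.pkl","rb"))
f=lambda L:np.array(L,float)/5+[255,128]-.5
for nm,L,z in [("mouth",[(197,152),(413,152),(412,459),(209,459)],.075),("block",[(89,43),(518,40),(508,550),(120,550)],.075),("pocket",[(230,176),(386,176),(386,425),(236,425)],.070)]:
    P=cast("wrist",f(L),z,st)[:,:2]*1000
    print(nm,P.mean(0).round(1),[np.linalg.norm(P[i]-P[(i+1)%4]).round(1) for i in range(4)],
     [np.degrees(np.arctan2(*(P[a]-P[b])[::-1])).round(2) for a,b in((0,3),(1,2))], [(np.degrees(np.arctan2(*(P[a]-P[b])[::-1]))-90).round(2) for a,b in((0,1),(3,2))])
```

```text
mouth [ 522.9 -128.9] [np.float64(38.2), np.float64(58.0), np.float64(38.1), np.float64(58.0)] [np.float64(-19.28), np.float64(-19.31)] [np.float64(-20.09), np.float64(-20.1)]
block [ 523.1 -129.2] [np.float64(74.2), np.float64(96.1), np.float64(74.3), np.float64(95.5)] [np.float64(-19.14), np.float64(-19.11)] [np.float64(-19.69), np.float64(-20.11)]
pocket [ 522.8 -129.1] [np.float64(28.2), np.float64(47.8), np.float64(28.5), np.float64(47.8)] [np.float64(-19.78), np.float64(-19.43)] [np.float64(-20.09), np.float64(-20.1)]
```

apply_moves:
  commands:
    - {"linear": [-0.017, -0.04, -0.01], "delta_rot": [0, 0, -3], "fingers": 0}
    - {"linear": [-0.035, -0.08, -0.01], "delta_rot": [0, 0, -6], "fingers": 0}
    - {"linear": [-0.052, -0.12, -0.01], "delta_rot": [0, 0, -9], "fingers": 0}
    - {"linear": [-0.07, -0.16, -0.01], "delta_rot": [0, 0, -12], "fingers": 0}
    - {"linear": [-0.087, -0.198, -0.01], "delta_rot": [0, 0, -14.1], "fingers": 0}
    - {"linear": [-0.087, -0.198, -0.01], "delta_rot": [0, 0, -14.1], "fingers": 0}
    - {"linear": [-0.087, -0.198, -0.01], "delta_rot": [0, 0, -14.1], "fingers": 0}
    - {"linear": [-0.087, -0.198, -0.01], "delta_rot": [0, 0, -14.1], "fingers": 0}

```text
time: 2.6
tool_pos: [0.5064, 0.0838, 0.2015]
tool_rot: [0.0, 0.999, -0.052, 0.0]
contact_force: [-0.3, -0.1, 0.3]
gripper_width: 0.999
```

Run:
```python
from h import *
import pickle
st=state(); im=eyes.grab_frame("wrist"); cv2.imwrite("pics/w2.png",im[:,:,::-1]); pickle.dump(st,open("w2.pkl","wb"));print(st["tool_pos"],st["tool_rot"])
```

```text
[0.50643964 0.08378387 0.20152975] [ 2.19269107e-04  9.98623400e-01 -5.24518677e-02  2.42278600e-04]
```

View pics/w2.png

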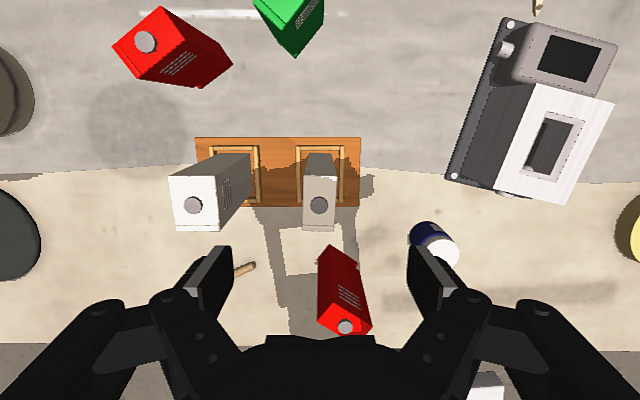

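Run:
```python
import cv2
im=cv2.imread("pics/w2.png")
cv2.imwrite("pics/c5.png",cv2.resize(im[135:240,265:375],None,fx=5.5,fy=5.5,interpolation=cv2.INTER_NEAREST))
```

```text
(no output)
```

View pics/c5.png

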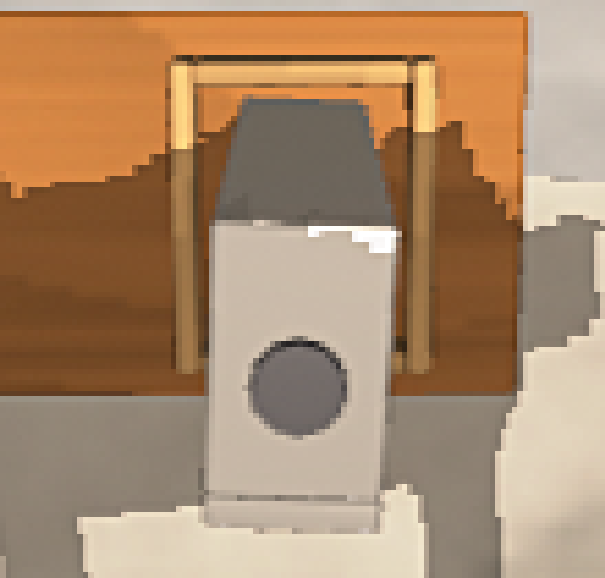

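Run:
```python
from h import *
import pickle
st=pickle.load(open("w2.pkl","rb"))
f=lambda L:np.array(L,float)/5.5+[265,135]-.5
for nm,L,z in [("thin",[(209,222),(398,228),(382,531),(204,525)],.126)]:
    P=cast("wrist",f(L),z,st)[:,:2]*1000
    print(nm,P.mean(0).round(1),[np.linalg.norm(P[i]-P[(i+1)%4]).round(1) for i in range(4)],
     [np.degrees(np.arctan2(*(P[a]-P[b])[::-1])).round(2) for a,b in((0,3),(1,2))], [(np.degrees(np.arctan2(*(P[a]-P[b])[::-1]))-90).round(2) for a,b in((0,1),(3,2))])
```

```text
thin [508.3  84.7] [np.float64(26.0), np.float64(45.1), np.float64(25.9), np.float64(45.0)] [np.float64(-7.87), np.float64(-8.01)] [np.float64(-7.87), np.float64(-8.11)]
```

apply_moves:
  commands:
    - {"linear": [0.0018, -0.0011, 0.02], "delta_rot": [0, 0, 2], "fingers": 0}
    - {"linear": [0.0018, -0.0011, 0.05], "delta_rot": [0, 0, 2], "fingers": 0}
    - {"linear": [0.0018, -0.0011, 0.08], "delta_rot": [0, 0, 2], "fingers": 0}
    - {"linear": [0.0018, -0.0011, 0.1], "delta_rot": [0, 0, 2], "fingers": 0}
    - {"linear": [0.0018, -0.0011, 0.108], "delta_rot": [0, 0, 2], "fingers": 0}
    - {"linear": [0.0018, -0.0011, 0.108], "delta_rot": [0, 0, 2], "fingers": 0}
    - {"linear": [0.0018, -0.0011, 0.108], "delta_rot": [0, 0, 2], "fingers": 60}
    - {"linear": [0.0018, -0.0011, 0.108], "delta_rot": [0, 0, 2], "fingers": 100}

```text
time: 3.45
tool_pos: [0.5094, 0.0857, 0.0951]
tool_rot: [-0.0, 0.998, -0.069, 0.002]
contact_force: [-0.1, -0.0, 0.0]
gripper_width: 0.696
```

apply_moves:
  commands:
    - {"linear": [0, 0, 0], "delta_rot": [0, 0, 0], "fingers": 130}
    - {"linear": [0, 0, 0], "delta_rot": [0, 0, 0], "fingers": 160}
    - {"linear": [0, 0, 0], "delta_rot": [0, 0, 0], "fingers": 200}
    - {"linear": [0, 0, 0], "delta_rot": [0, 0, 0], "fingers": 255}
    - {"linear": [0, 0, 0], "delta_rot": [0, 0, 0], "fingers": 255}
    - {"linear": [0, 0, 0], "delta_rot": [0, 0, 0], "fingers": 255}
    - {"linear": [0, 0, 0], "delta_rot": [0, 0, 0], "fingers": 255}
    - {"linear": [0, 0, 0], "delta_rot": [0, 0, 0], "fingers": 255}

```text
time: 4.25
tool_pos: [0.5087, 0.0858, 0.0941]
tool_rot: [0.0, 0.998, -0.069, 0.001]
contact_force: [0.1, -1.1, 5.1]
gripper_width: 0.299
```

Run:
```python
from h import *
st=state(); im=eyes.grab_frame("wrist"); cv2.imwrite("pics/w3.png",im[:,:,::-1]); print(st)
```

```text
{'time': 4.25, 'joint_pos': array([ 2.29527114e-02, -8.26740401e-02,  1.98557169e+00, -3.12556931e-04,
        1.23742830e+00,  1.73186947e+00]), 'joint_vel': array([-0.00040758,  0.00152185,  0.00123279,  0.00044123, -0.00011529,
       -0.00016573]), 'joint_efforts': array([ 5.59255444e-01, -2.74330312e+01, -3.10787308e+01,  3.52191227e-01,
       -1.51724825e-01,  9.24159220e-03]), 'tool_pos': array([0.50868003, 0.08581461, 0.0941271 ]), 'tool_rot': array([ 8.88880444e-05,  9.97619601e-01, -6.89543944e-02,  6.44241945e-04]), 'contact_force': array([ 0.12542618, -1.13294312,  5.1341096 ]), 'ft_torque': array([-0.22371181,  0.07493745, -0.0299007 ]), 'gripper_width': 0.29917961195811005}
```

View pics/w3.png

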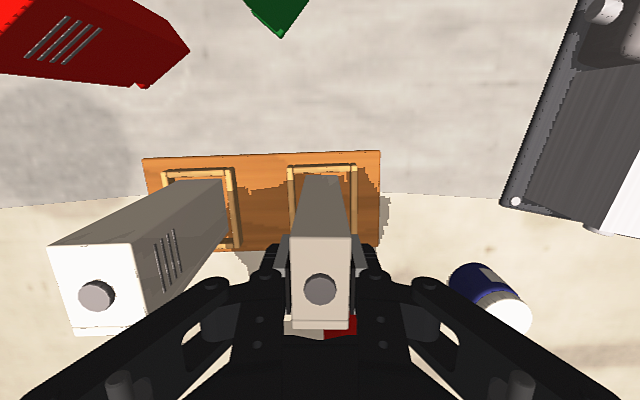

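apply_moves:
  commands:
    - {"linear": [0, 0, -0.005], "delta_rot": [0, 0, 0], "fingers": 255}
    - {"linear": [0, 0, -0.015], "delta_rot": [0, 0, 0], "fingers": 255}
    - {"linear": [0, 0, -0.03], "delta_rot": [0, 0, 0], "fingers": 255}
    - {"linear": [0, 0, -0.05], "delta_rot": [0, 0, 0], "fingers": 255}
    - {"linear": [0, 0, -0.075], "delta_rot": [0, 0, 0], "fingers": 255}
    - {"linear": [0, 0, -0.095], "delta_rot": [0, 0, 0], "fingers": 255}
    - {"linear": [0, 0, -0.1], "delta_rot": [0, 0, 0], "fingers": 255}
    - {"linear": [0, 0, -0.1], "delta_rot": [0, 0, 0], "fingers": 255}

```text
time: 5.1
tool_pos: [0.5087, 0.086, 0.1948]
tool_rot: [-0.0, 0.998, -0.069, 0.001]
contact_force: [-0.5, -0.2, -1.2]
gripper_width: 0.296
```

Run:
```python
from h import *
import pickle
st=state(); im=eyes.grab_frame("wrist"); cv2.imwrite("pics/w4.png",im[:,:,::-1]); print(st["tool_pos"],st["tool_rot"],st["contact_force"],st["gripper_width"]);pickle.dump(st,open("w4.pkl","wb"))
cv2.imwrite("pics/c6.png",cv2.resize(im[160:345,250:390,::-1],None,fx=3.2,fy=3.2,interpolation=cv2.INTER_NEAREST))
```

```text
[0.50869208 0.08600212 0.19477959] [-1.74724841e-04  9.97619485e-01 -6.89471727e-02  1.27258803e-03] [-0.49949309 -0.23554423 -1.21498218] 0.29565747534251
```

View pics/c6.png

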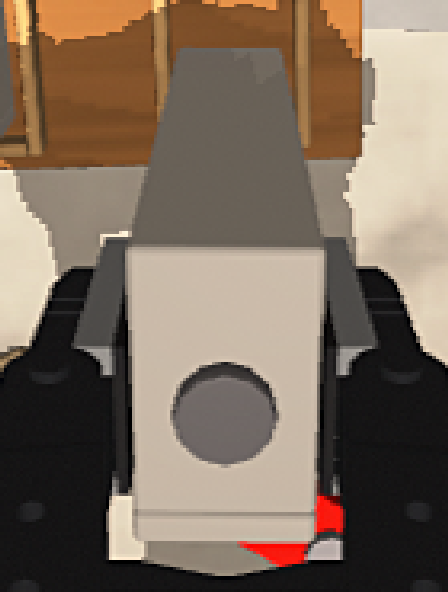

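Run:
```python
from h import *
import pickle
st=pickle.load(open("w4.pkl","rb"))
f=lambda L:np.array(L,float)/3.2+[250,160]-.5
M=q2R(st["tool_rot"])
for zt in(.2248,.2268,.2288):
    P=cast("wrist",f([(127,247),(323,247),(316,541),(134,541)]),zt,st)
    Q=(P-st["tool_pos"])@M*1000
    F=(cast("wrist",f([(182,48),(282,48)]),zt-.12,st)-st["tool_pos"])@M*1000
    print(zt,Q.mean(0).round(1),P.mean(0).round(4),[np.linalg.norm(P[i]-P[(i+1)%4]).round(4) for i in range(4)],"front top",Q[:2].round(1).tolist(),"front foot",F.round(1).tolist())
print(np.degrees(2*np.arctan(.06895/.99762)))
print(M.round(4))
```

```text
0.2248 [ -1.   -0.4 -30. ] [0.5077 0.0865 0.2248] [np.float64(0.0254), np.float64(0.0458), np.float64(0.0261), np.float64(0.0458)] front top [[21.9, -13.1, -30.0], [21.9, 12.3, -30.0]] front foot [[21.7, -11.1, 90.0], [21.7, 14.0, 90.0]]
0.2268 [  0.3  -0.4 -32. ] [0.509  0.0864 0.2268] [np.float64(0.025), np.float64(0.045), np.float64(0.0256), np.float64(0.045)] front top [[22.8, -12.9, -32.0], [22.8, 12.1, -32.0]] front foot [[22.1, -11.0, 88.0], [22.1, 13.9, 88.0]]
0.2288 [  1.6  -0.4 -34. ] [0.5103 0.0862 0.2288] [np.float64(0.0245), np.float64(0.0442), np.float64(0.0252), np.float64(0.0442)] front top [[23.7, -12.7, -34.0], [23.7, 11.8, -34.0]] front foot [[22.5, -11.0, 86.0], [22.5, 13.8, 86.0]]
7.9073627795386185
[[ 9.905e-01 -1.376e-01  2.600e-03]
 [-1.376e-01 -9.905e-01  2.000e-04]
 [ 2.500e-03 -5.000e-04 -1.000e+00]]
```

apply_moves:
  commands:
    - {"linear": [0.006, 0.03, 0], "delta_rot": [0, 0, 2], "fingers": 255}
    - {"linear": [0.013, 0.065, 0], "delta_rot": [0, 0, 4], "fingers": 255}
    - {"linear": [0.021, 0.1, 0], "delta_rot": [0, 0, 6], "fingers": 255}
    - {"linear": [0.028, 0.135, 0], "delta_rot": [0, 0, 8], "fingers": 255}
    - {"linear": [0.035, 0.17, 0], "delta_rot": [0, 0, 10], "fingers": 255}
    - {"linear": [0.041, 0.2, 0], "delta_rot": [0, 0, 11.8], "fingers": 255}
    - {"linear": [0.044, 0.211, 0], "delta_rot": [0, 0, 11.8], "fingers": 255}
    - {"linear": [0.044, 0.211, 0], "delta_rot": [0, 0, 11.8], "fingers": 255}

```text
time: 5.95
tool_pos: [0.522, -0.1298, 0.1918]
tool_rot: [-0.0, 0.985, -0.172, -0.001]
contact_force: [-0.5, 0.6, -2.0]
gripper_width: 0.296
```

apply_moves:
  commands:
    - {"linear": [0, 0, 0.005], "delta_rot": [0, 0, 0], "fingers": 255}
    - {"linear": [0, 0, 0.01], "delta_rot": [0, 0, 0], "fingers": 255}
    - {"linear": [0, 0, 0.014], "delta_rot": [0, 0, 0], "fingers": 255}
    - {"linear": [0, 0, 0.014], "delta_rot": [0, 0, 0], "fingers": 255}
    - {"linear": [0, 0, 0.014], "delta_rot": [0, 0, 0], "fingers": 255}
    - {"linear": [0, 0, 0.014], "delta_rot": [0, 0, 0], "fingers": 255}
    - {"linear": [0, 0, 0.014], "delta_rot": [0, 0, 0], "fingers": 255}
    - {"linear": [0, 0, 0.014], "delta_rot": [0, 0, 0], "fingers": 255}

```text
time: 6.75
tool_pos: [0.5228, -0.1292, 0.1796]
tool_rot: [0.0, 0.985, -0.171, 0.0]
contact_force: [0.3, 0.4, -1.5]
gripper_width: 0.294
```

Run:
```python
from h import *
import pickle
st=state(); im=eyes.grab_frame("wrist"); cv2.imwrite("pics/w5.png",im[:,:,::-1]); print(st["tool_pos"],st["tool_rot"],st["contact_force"],st["gripper_width"]);pickle.dump(st,open("w5.pkl","wb"))
cv2.imwrite("pics/c7.png",cv2.resize(im[130:345,240:400,::-1],None,fx=2.7,fy=2.7,interpolation=cv2.INTER_NEAREST))
cv2.imwrite("pics/c8.png",cv2.resize(im[100:240,260:380,::-1],None,fx=4.2,fy=4.2,interpolation=cv2.INTER_NEAREST))
im=eyes.grab_frame("scene");cv2.imwrite("pics/c9.png",cv2.resize(im[120:260,340:460,::-1],None,fx=4.2,fy=4.2,interpolation=cv2.INTER_CUBIC))
```

```text
[ 0.5227818  -0.12919275  0.17961697] [ 5.90327551e-05  9.85246131e-01 -1.71143186e-01  2.61544305e-04] [ 0.31935288  0.38690768 -1.48510456] 0.294395486963889
```

View pics/c8.png

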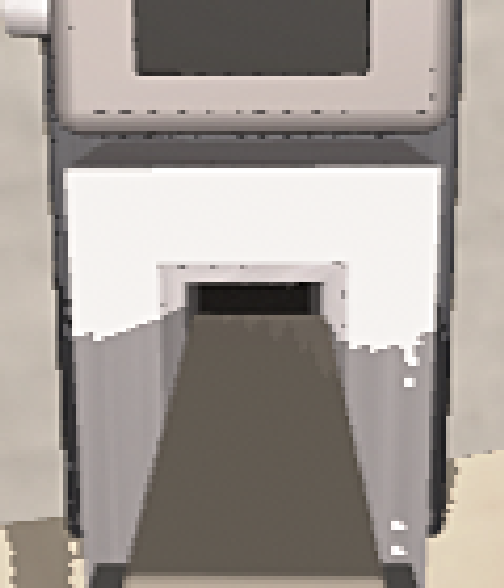

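View pics/c9.png

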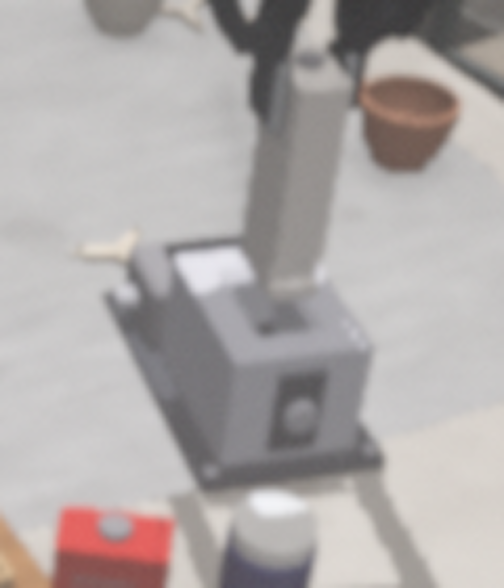

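Run:
```python
from h import *
import pickle
st=pickle.load(open("w5.pkl","rb"))
f=lambda L:np.array(L,float)/4.2+[260,100]-.5
M=q2R(st["tool_rot"])
for nm,L,z in[("foot",[(193,315),(325,315)],.0896),("foot-2",[(193,315),(325,315)],.0876),("mouth",[(159,263),(348,263)],.075),("pocket",[(186,283),(324,283)],.07)]:
    P=cast("wrist",f(L),z,st); print(nm,((P-st["tool_pos"])@M*1000).round(1).tolist(),P.mean(0).round(4))
print(((np.array([.5229,-.129,.075])-st["tool_pos"])@M*1000).round(2), np.degrees(2*np.arctan(.17114/.98525)))
```

```text
foot [[21.6, -12.0, 90.0], [21.6, 13.3, 90.0]] [ 0.5429 -0.1371  0.0896]
foot-2 [[21.1, -12.1, 92.0], [21.1, 13.4, 92.0]] [ 0.5425 -0.1369  0.0876]
mouth [[29.0, -19.4, 104.6], [29.0, 18.6, 104.6]] [ 0.5503 -0.1386  0.075 ]
pocket [[24.0, -14.3, 109.6], [24.0, 14.1, 109.6]] [ 0.5454 -0.1372  0.07  ]
[-1.0000e-02 -2.2000e-01  1.0462e+02] 19.70815103026789
```

apply_moves:
  commands:
    - {"linear": [0.0012, -0.0008, 0.002], "delta_rot": [0, 0, 0], "fingers": 255}
    - {"linear": [0.0012, -0.0008, 0.005], "delta_rot": [0, 0, 0], "fingers": 255}
    - {"linear": [0.0012, -0.0008, 0.009], "delta_rot": [0, 0, 0], "fingers": 255}
    - {"linear": [0.0012, -0.0008, 0.013], "delta_rot": [0, 0, 0], "fingers": 255}
    - {"linear": [0.0012, -0.0008, 0.015], "delta_rot": [0, 0, 0], "fingers": 255}
    - {"linear": [0.0012, -0.0008, 0.017], "delta_rot": [0, 0, 0], "fingers": 255}
    - {"linear": [0.0012, -0.0008, 0.018], "delta_rot": [0, 0, 0], "fingers": 255}
    - {"linear": [0.0012, -0.0008, 0.018], "delta_rot": [0, 0, 0], "fingers": 255}

```text
time: 7.65
tool_pos: [0.524, -0.1288, 0.1612]
tool_rot: [-0.0, 0.985, -0.171, -0.0]
contact_force: [0.2, 0.7, -0.1]
gripper_width: 0.294
```

```bash
cat > look.py <<'E'
from h import *
import sys,pickle
n=sys.argv[1]
st=state(); im=eyes.grab_frame("wrist"); cv2.imwrite(f"pics/{n}.png",im[:,:,::-1]); print(st["tool_pos"],st["tool_rot"],st["contact_force"],st["ft_torque"],st["gripper_width"]);pickle.dump(st,open(f"{n}.pkl","wb"))
cv2.imwrite(f"pics/{n}c.png",cv2.resize(im[100:240,260:380,::-1],None,fx=4.2,fy=4.2,interpolation=cv2.INTER_NEAREST))
E
python3 look.py w6
```

```text
[ 0.52396913 -0.12877047  0.1611619 ] [-3.07890438e-05  9.85237459e-01 -1.71193271e-01 -1.13057159e-04] [ 0.18998765  0.70309071 -0.13006902] [-0.01890231 -0.02153854 -0.02339317] 0.2939964978899979
```

View pics/w6c.png

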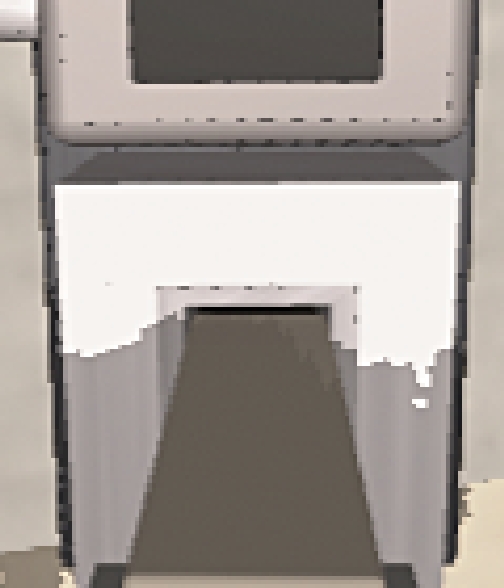

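apply_moves:
  commands:
    - {"linear": [0, 0, 0.001], "delta_rot": [0, 0, 0], "fingers": 255}
    - {"linear": [0, 0, 0.002], "delta_rot": [0, 0, 0], "fingers": 255}
    - {"linear": [0, 0, 0.003], "delta_rot": [0, 0, 0], "fingers": 255}
    - {"linear": [0, 0, 0.004], "delta_rot": [0, 0, 0], "fingers": 255}
    - {"linear": [0, 0, 0.004], "delta_rot": [0, 0, 0], "fingers": 255}
    - {"linear": [0, 0, 0.004], "delta_rot": [0, 0, 0], "fingers": 255}
    - {"linear": [0, 0, 0.004], "delta_rot": [0, 0, 0], "fingers": 255}
    - {"linear": [0, 0, 0.004], "delta_rot": [0, 0, 0], "fingers": 255}

```text
time: 8.5
tool_pos: [0.5241, -0.1288, 0.1574]
tool_rot: [0.0, 0.985, -0.171, 0.0]
contact_force: [-0.6, -0.3, -1.8]
gripper_width: 0.293
```

apply_moves:
  commands:
    - {"linear": [0, 0, 0.001], "delta_rot": [0, 0, 0], "fingers": 255}
    - {"linear": [0, 0, 0.002], "delta_rot": [0, 0, 0], "fingers": 255}
    - {"linear": [0, 0, 0.002], "delta_rot": [0, 0, 0], "fingers": 255}
    - {"linear": [0, 0, 0.002], "delta_rot": [0, 0, 0], "fingers": 255}
    - {"linear": [0, 0, 0.002], "delta_rot": [0, 0, 0], "fingers": 255}
    - {"linear": [0, 0, 0.002], "delta_rot": [0, 0, 0], "fingers": 255}
    - {"linear": [0, 0, 0.002], "delta_rot": [0, 0, 0], "fingers": 255}
    - {"linear": [0, 0, 0.002], "delta_rot": [0, 0, 0], "fingers": 255}

```text
time: 9.3
tool_pos: [0.5241, -0.1288, 0.1554]
tool_rot: [0.0, 0.985, -0.171, 0.0]
contact_force: [-0.3, -0.5, -1.8]
gripper_width: 0.293
```

```bash
python3 look.py w7
```

```text
[ 0.52405977 -0.12879031  0.15535663] [ 5.76370754e-06  9.85240979e-01 -1.71173047e-01  4.53511584e-05] [-0.30569174 -0.46665934 -1.7935963 ] [ 0.02855398 -0.01404756  0.01646656] 0.2928268143945189
```

View pics/w7c.png

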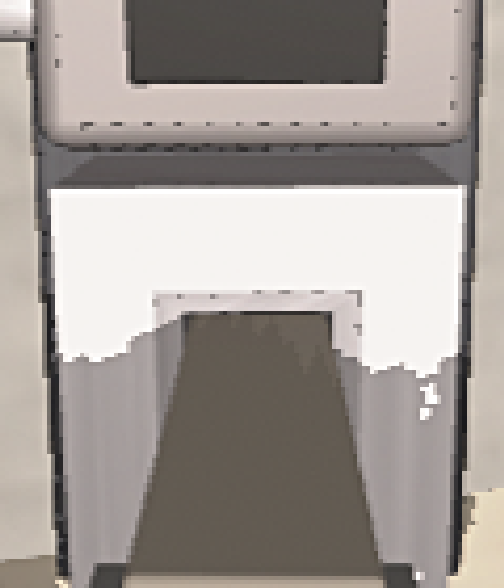

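apply_moves:
  commands:
    - {"linear": [0, 0, 0.001], "delta_rot": [0, 0, 0], "fingers": 255}
    - {"linear": [0, 0, 0.002], "delta_rot": [0, 0, 0], "fingers": 255}
    - {"linear": [0, 0, 0.002], "delta_rot": [0, 0, 0], "fingers": 255}
    - {"linear": [0, 0, 0.002], "delta_rot": [0, 0, 0], "fingers": 255}
    - {"linear": [0, 0, 0.002], "delta_rot": [0, 0, 0], "fingers": 255}
    - {"linear": [0, 0, 0.002], "delta_rot": [0, 0, 0], "fingers": 255}
    - {"linear": [0, 0, 0.002], "delta_rot": [0, 0, 0], "fingers": 255}
    - {"linear": [0, 0, 0.002], "delta_rot": [0, 0, 0], "fingers": 255}

```text
time: 10.15
tool_pos: [0.524, -0.1288, 0.1533]
tool_rot: [-0.0, 0.985, -0.171, 0.0]
contact_force: [0.6, 0.2, -1.1]
gripper_width: 0.294
```

apply_moves:
  commands:
    - {"linear": [0, 0, 0.001], "delta_rot": [0, 0, 0], "fingers": 255}
    - {"linear": [0, 0, 0.002], "delta_rot": [0, 0, 0], "fingers": 255}
    - {"linear": [0, 0, 0.002], "delta_rot": [0, 0, 0], "fingers": 255}
    - {"linear": [0, 0, 0.002], "delta_rot": [0, 0, 0], "fingers": 255}
    - {"linear": [0, 0, 0.002], "delta_rot": [0, 0, 0], "fingers": 255}
    - {"linear": [0, 0, 0.002], "delta_rot": [0, 0, 0], "fingers": 255}
    - {"linear": [0, 0, 0.002], "delta_rot": [0, 0, 0], "fingers": 255}
    - {"linear": [0, 0, 0.002], "delta_rot": [0, 0, 0], "fingers": 255}

```text
time: 10.95
tool_pos: [0.524, -0.1288, 0.1513]
tool_rot: [0.0, 0.985, -0.171, 0.0]
contact_force: [0.3, 0.0, -0.8]
gripper_width: 0.298
```

apply_moves:
  commands:
    - {"linear": [0, 0, 0.001], "delta_rot": [0, 0, 0], "fingers": 255}
    - {"linear": [0, 0, 0.002], "delta_rot": [0, 0, 0], "fingers": 255}
    - {"linear": [0, 0, 0.002], "delta_rot": [0, 0, 0], "fingers": 255}
    - {"linear": [0, 0, 0.002], "delta_rot": [0, 0, 0], "fingers": 255}
    - {"linear": [0, 0, 0.002], "delta_rot": [0, 0, 0], "fingers": 255}
    - {"linear": [0, 0, 0.002], "delta_rot": [0, 0, 0], "fingers": 255}
    - {"linear": [0, 0, 0.002], "delta_rot": [0, 0, 0], "fingers": 255}
    - {"linear": [0, 0, 0.002], "delta_rot": [0, 0, 0], "fingers": 255}

```text
time: 11.75
tool_pos: [0.524, -0.1288, 0.1493]
tool_rot: [-0.0, 0.985, -0.171, 0.0]
contact_force: [0.3, -0.2, -1.1]
gripper_width: 0.292
```

apply_moves:
  commands:
    - {"linear": [0, 0, 0.001], "delta_rot": [0, 0, 0], "fingers": 255}
    - {"linear": [0, 0, 0.002], "delta_rot": [0, 0, 0], "fingers": 255}
    - {"linear": [0, 0, 0.003], "delta_rot": [0, 0, 0], "fingers": 255}
    - {"linear": [0, 0, 0.003], "delta_rot": [0, 0, 0], "fingers": 255}
    - {"linear": [0, 0, 0.003], "delta_rot": [0, 0, 0], "fingers": 255}
    - {"linear": [0, 0, 0.003], "delta_rot": [0, 0, 0], "fingers": 255}
    - {"linear": [0, 0, 0.003], "delta_rot": [0, 0, 0], "fingers": 255}
    - {"linear": [0, 0, 0.003], "delta_rot": [0, 0, 0], "fingers": 255}

```text
time: 12.55
tool_pos: [0.5245, -0.129, 0.1468]
tool_rot: [0.0, 0.985, -0.171, 0.001]
contact_force: [1.4, -0.8, 3.1]
gripper_width: 0.295
```

apply_moves:
  commands:
    - {"linear": [0, 0, 0.001], "delta_rot": [0, 0, 0], "fingers": 255}
    - {"linear": [0, 0, 0.002], "delta_rot": [0, 0, 0], "fingers": 255}
    - {"linear": [0, 0, 0.002], "delta_rot": [0, 0, 0], "fingers": 255}
    - {"linear": [0, 0, 0.002], "delta_rot": [0, 0, 0], "fingers": 255}
    - {"linear": [0, 0, 0.002], "delta_rot": [0, 0, 0], "fingers": 255}
    - {"linear": [0, 0, 0.002], "delta_rot": [0, 0, 0], "fingers": 255}
    - {"linear": [0, 0, 0.002], "delta_rot": [0, 0, 0], "fingers": 255}
    - {"linear": [0, 0, 0.002], "delta_rot": [0, 0, 0], "fingers": 255}

```text
time: 13.35
tool_pos: [0.5243, -0.1289, 0.1444]
tool_rot: [0.0, 0.985, -0.171, 0.0]
contact_force: [2.0, -0.7, 2.3]
gripper_width: 0.296
```

apply_moves:
  commands:
    - {"linear": [0, 0, 0.001], "delta_rot": [0, 0, 0], "fingers": 255}
    - {"linear": [0, 0, 0.002], "delta_rot": [0, 0, 0], "fingers": 255}
    - {"linear": [0, 0, 0.002], "delta_rot": [0, 0, 0], "fingers": 255}
    - {"linear": [0, 0, 0.002], "delta_rot": [0, 0, 0], "fingers": 255}
    - {"linear": [0, 0, 0.002], "delta_rot": [0, 0, 0], "fingers": 255}
    - {"linear": [0, 0, 0.002], "delta_rot": [0, 0, 0], "fingers": 255}
    - {"linear": [0, 0, 0.002], "delta_rot": [0, 0, 0], "fingers": 255}
    - {"linear": [0, 0, 0.002], "delta_rot": [0, 0, 0], "fingers": 255}

```text
time: 14.15
tool_pos: [0.5238, -0.1287, 0.1418]
tool_rot: [-0.0, 0.985, -0.171, -0.0]
contact_force: [5.3, -2.0, -1.6]
gripper_width: 0.296
```

apply_moves:
  commands:
    - {"linear": [0, 0, 0.001], "delta_rot": [0, 0, 0], "fingers": 255}
    - {"linear": [0, 0, 0.002], "delta_rot": [0, 0, 0], "fingers": 255}
    - {"linear": [0, 0, 0.003], "delta_rot": [0, 0, 0], "fingers": 255}
    - {"linear": [0, 0, 0.004], "delta_rot": [0, 0, 0], "fingers": 255}
    - {"linear": [0, 0, 0.004], "delta_rot": [0, 0, 0], "fingers": 255}
    - {"linear": [0, 0, 0.004], "delta_rot": [0, 0, 0], "fingers": 255}
    - {"linear": [0, 0, 0.004], "delta_rot": [0, 0, 0], "fingers": 255}
    - {"linear": [0, 0, 0.004], "delta_rot": [0, 0, 0], "fingers": 255}

```text
time: 14.95
tool_pos: [0.524, -0.1287, 0.1381]
tool_rot: [-0.0, 0.985, -0.171, -0.0]
contact_force: [4.2, -1.1, 0.6]
gripper_width: 0.296
```

apply_moves:
  commands:
    - {"linear": [0, 0, 0.001], "delta_rot": [0, 0, 0], "fingers": 255}
    - {"linear": [0, 0, 0.002], "delta_rot": [0, 0, 0], "fingers": 255}
    - {"linear": [0, 0, 0.002], "delta_rot": [0, 0, 0], "fingers": 255}
    - {"linear": [0, 0, 0.002], "delta_rot": [0, 0, 0], "fingers": 255}
    - {"linear": [0, 0, 0.002], "delta_rot": [0, 0, 0], "fingers": 255}
    - {"linear": [0, 0, 0.002], "delta_rot": [0, 0, 0], "fingers": 255}
    - {"linear": [0, 0, 0.002], "delta_rot": [0, 0, 0], "fingers": 255}
    - {"linear": [0, 0, 0.002], "delta_rot": [0, 0, 0], "fingers": 255}

```text
time: 15.75
tool_pos: [0.5239, -0.1287, 0.1359]
tool_rot: [-0.0, 0.985, -0.171, -0.0]
contact_force: [3.3, -1.2, -2.4]
gripper_width: 0.295
```

apply_moves:
  commands:
    - {"linear": [0, 0, 0.0005], "delta_rot": [0, 0, 0], "fingers": 255}
    - {"linear": [0, 0, 0.001], "delta_rot": [0, 0, 0], "fingers": 255}
    - {"linear": [0, 0, 0.0015], "delta_rot": [0, 0, 0], "fingers": 255}
    - {"linear": [0, 0, 0.0015], "delta_rot": [0, 0, 0], "fingers": 255}
    - {"linear": [0, 0, 0.0015], "delta_rot": [0, 0, 0], "fingers": 255}
    - {"linear": [0, 0, 0.0015], "delta_rot": [0, 0, 0], "fingers": 255}
    - {"linear": [0, 0, 0.0015], "delta_rot": [0, 0, 0], "fingers": 255}
    - {"linear": [0, 0, 0.0015], "delta_rot": [0, 0, 0], "fingers": 255}

```text
time: 16.55
tool_pos: [0.524, -0.1288, 0.1348]
tool_rot: [-0.0, 0.985, -0.171, -0.0]
contact_force: [2.8, -0.7, 0.1]
gripper_width: 0.293
```

apply_moves:
  commands:
    - {"linear": [0, 0, 0.0005], "delta_rot": [0, 0, 0], "fingers": 255}
    - {"linear": [0, 0, 0.001], "delta_rot": [0, 0, 0], "fingers": 255}
    - {"linear": [0, 0, 0.001], "delta_rot": [0, 0, 0], "fingers": 255}
    - {"linear": [0, 0, 0.001], "delta_rot": [0, 0, 0], "fingers": 255}
    - {"linear": [0, 0, 0.001], "delta_rot": [0, 0, 0], "fingers": 255}
    - {"linear": [0, 0, 0.001], "delta_rot": [0, 0, 0], "fingers": 255}
    - {"linear": [0, 0, 0.001], "delta_rot": [0, 0, 0], "fingers": 255}
    - {"linear": [0, 0, 0.001], "delta_rot": [0, 0, 0], "fingers": 255}

```text
time: 17.35
tool_pos: [0.5238, -0.1287, 0.1333]
tool_rot: [-0.0, 0.985, -0.171, -0.0]
contact_force: [4.9, -1.6, -5.6]
gripper_width: 0.294
```

apply_moves:
  commands:
    - {"linear": [0, 0, 0.0005], "delta_rot": [0, 0, 0], "fingers": 255}
    - {"linear": [0, 0, 0.001], "delta_rot": [0, 0, 0], "fingers": 255}
    - {"linear": [0, 0, 0.001], "delta_rot": [0, 0, 0], "fingers": 255}
    - {"linear": [0, 0, 0.001], "delta_rot": [0, 0, 0], "fingers": 255}
    - {"linear": [0, 0, 0.001], "delta_rot": [0, 0, 0], "fingers": 255}
    - {"linear": [0, 0, 0.001], "delta_rot": [0, 0, 0], "fingers": 255}
    - {"linear": [0, 0, 0.001], "delta_rot": [0, 0, 0], "fingers": 255}
    - {"linear": [0, 0, 0.001], "delta_rot": [0, 0, 0], "fingers": 255}

```text
time: 18.15
tool_pos: [0.524, -0.1288, 0.1329]
tool_rot: [-0.0, 0.985, -0.171, -0.0]
contact_force: [3.3, -0.7, -2.4]
gripper_width: 0.294
```

apply_moves:
  commands:
    - {"linear": [0, 0, 0.0004], "delta_rot": [0, 0, 0], "fingers": 255}
    - {"linear": [0, 0, 0.0008], "delta_rot": [0, 0, 0], "fingers": 255}
    - {"linear": [0, 0, 0.0008], "delta_rot": [0, 0, 0], "fingers": 255}
    - {"linear": [0, 0, 0.0008], "delta_rot": [0, 0, 0], "fingers": 255}
    - {"linear": [0, 0, 0.0008], "delta_rot": [0, 0, 0], "fingers": 255}
    - {"linear": [0, 0, 0.0008], "delta_rot": [0, 0, 0], "fingers": 255}
    - {"linear": [0, 0, 0.0008], "delta_rot": [0, 0, 0], "fingers": 255}
    - {"linear": [0, 0, 0.0008], "delta_rot": [0, 0, 0], "fingers": 255}

```text
time: 18.95
tool_pos: [0.5239, -0.1287, 0.1318]
tool_rot: [-0.0, 0.985, -0.171, -0.0]
contact_force: [1.0, -0.1, -3.0]
gripper_width: 0.297
```

apply_moves:
  commands:
    - {"linear": [0, 0, 0.0004], "delta_rot": [0, 0, 0], "fingers": 255}
    - {"linear": [0, 0, 0.0008], "delta_rot": [0, 0, 0], "fingers": 255}
    - {"linear": [0, 0, 0.0008], "delta_rot": [0, 0, 0], "fingers": 255}
    - {"linear": [0, 0, 0.0008], "delta_rot": [0, 0, 0], "fingers": 255}
    - {"linear": [0, 0, 0.0008], "delta_rot": [0, 0, 0], "fingers": 255}
    - {"linear": [0, 0, 0.0008], "delta_rot": [0, 0, 0], "fingers": 255}
    - {"linear": [0, 0, 0.0008], "delta_rot": [0, 0, 0], "fingers": 255}
    - {"linear": [0, 0, 0.0008], "delta_rot": [0, 0, 0], "fingers": 255}

```text
time: 19.75
tool_pos: [0.524, -0.1288, 0.1312]
tool_rot: [0.0, 0.985, -0.171, -0.0]
contact_force: [0.0, -0.6, -2.1]
gripper_width: 0.291
```

apply_moves:
  commands:
    - {"linear": [0, 0, 0.0004], "delta_rot": [0, 0, 0], "fingers": 255}
    - {"linear": [0, 0, 0.0008], "delta_rot": [0, 0, 0], "fingers": 255}
    - {"linear": [0, 0, 0.0008], "delta_rot": [0, 0, 0], "fingers": 255}
    - {"linear": [0, 0, 0.0008], "delta_rot": [0, 0, 0], "fingers": 255}
    - {"linear": [0, 0, 0.0008], "delta_rot": [0, 0, 0], "fingers": 255}
    - {"linear": [0, 0, 0.0008], "delta_rot": [0, 0, 0], "fingers": 255}
    - {"linear": [0, 0, 0.0008], "delta_rot": [0, 0, 0], "fingers": 255}
    - {"linear": [0, 0, 0.0008], "delta_rot": [0, 0, 0], "fingers": 255}

```text
time: 20.55
tool_pos: [0.524, -0.1288, 0.1304]
tool_rot: [-0.0, 0.985, -0.171, -0.0]
contact_force: [0.2, -0.1, -1.4]
gripper_width: 0.288
```

apply_moves:
  commands:
    - {"linear": [0, 0, 0.0004], "delta_rot": [0, 0, 0], "fingers": 255}
    - {"linear": [0, 0, 0.0008], "delta_rot": [0, 0, 0], "fingers": 255}
    - {"linear": [0, 0, 0.0008], "delta_rot": [0, 0, 0], "fingers": 255}
    - {"linear": [0, 0, 0.0008], "delta_rot": [0, 0, 0], "fingers": 255}
    - {"linear": [0, 0, 0.0008], "delta_rot": [0, 0, 0], "fingers": 255}
    - {"linear": [0, 0, 0.0008], "delta_rot": [0, 0, 0], "fingers": 255}
    - {"linear": [0, 0, 0.0008], "delta_rot": [0, 0, 0], "fingers": 255}
    - {"linear": [0, 0, 0.0008], "delta_rot": [0, 0, 0], "fingers": 255}

```text
time: 21.35
tool_pos: [0.524, -0.1288, 0.1296]
tool_rot: [-0.0, 0.985, -0.171, -0.0]
contact_force: [-0.2, -0.9, -1.5]
gripper_width: 0.292
```

apply_moves:
  commands:
    - {"linear": [0, 0, 0.0003], "delta_rot": [0, 0, 0], "fingers": 255}
    - {"linear": [0, 0, 0.0006], "delta_rot": [0, 0, 0], "fingers": 255}
    - {"linear": [0, 0, 0.0006], "delta_rot": [0, 0, 0], "fingers": 255}
    - {"linear": [0, 0, 0.0006], "delta_rot": [0, 0, 0], "fingers": 255}
    - {"linear": [0, 0, 0.0006], "delta_rot": [0, 0, 0], "fingers": 255}
    - {"linear": [0, 0, 0.0006], "delta_rot": [0, 0, 0], "fingers": 255}
    - {"linear": [0, 0, 0.0006], "delta_rot": [0, 0, 0], "fingers": 255}
    - {"linear": [0, 0, 0.0006], "delta_rot": [0, 0, 0], "fingers": 255}

```text
time: 22.15
tool_pos: [0.5241, -0.1288, 0.1291]
tool_rot: [0.0, 0.985, -0.171, 0.0]
contact_force: [-1.2, 0.3, 0.8]
gripper_width: 0.295
```

apply_moves:
  commands:
    - {"linear": [0, 0, 0.0003], "delta_rot": [0, 0, 0], "fingers": 255}
    - {"linear": [0, 0, 0.0006], "delta_rot": [0, 0, 0], "fingers": 255}
    - {"linear": [0, 0, 0.0006], "delta_rot": [0, 0, 0], "fingers": 255}
    - {"linear": [0, 0, 0.0006], "delta_rot": [0, 0, 0], "fingers": 255}
    - {"linear": [0, 0, 0.0006], "delta_rot": [0, 0, 0], "fingers": 255}
    - {"linear": [0, 0, 0.0006], "delta_rot": [0, 0, 0], "fingers": 255}
    - {"linear": [0, 0, 0.0006], "delta_rot": [0, 0, 0], "fingers": 255}
    - {"linear": [0, 0, 0.0006], "delta_rot": [0, 0, 0], "fingers": 255}

```text
time: 22.95
tool_pos: [0.5242, -0.1289, 0.1286]
tool_rot: [0.0, 0.985, -0.171, 0.0]
contact_force: [-1.4, 0.6, 4.1]
gripper_width: 0.293
```

apply_moves:
  commands:
    - {"linear": [0, 0, 0], "delta_rot": [0, 0, 0], "fingers": 140}
    - {"linear": [0, 0, 0], "delta_rot": [0, 0, 0], "fingers": 120}
    - {"linear": [0, 0, 0], "delta_rot": [0, 0, 0], "fingers": 90}
    - {"linear": [0, 0, 0], "delta_rot": [0, 0, 0], "fingers": 60}
    - {"linear": [0, 0, 0], "delta_rot": [0, 0, 0], "fingers": 30}
    - {"linear": [0, 0, 0], "delta_rot": [0, 0, 0], "fingers": 0}
    - {"linear": [0, 0, 0], "delta_rot": [0, 0, 0], "fingers": 0}
    - {"linear": [0, 0, 0], "delta_rot": [0, 0, 0], "fingers": 0}

```text
time: 23.75
tool_pos: [0.5241, -0.1288, 0.1284]
tool_rot: [-0.0, 0.985, -0.171, 0.0]
contact_force: [-0.2, -0.1, -0.6]
gripper_width: 1.002
```

Run:
```python
from h import *
st=state(); im=eyes.grab_frame("wrist"); cv2.imwrite("pics/w8.png",im[:,:,::-1]); print(st["tool_pos"],st["contact_force"],st["gripper_width"])
```

```text
[ 0.52405623 -0.12877656  0.12843014] [-0.23881279 -0.06058247 -0.60935229] 1.002072359849058
```

View pics/w8.png

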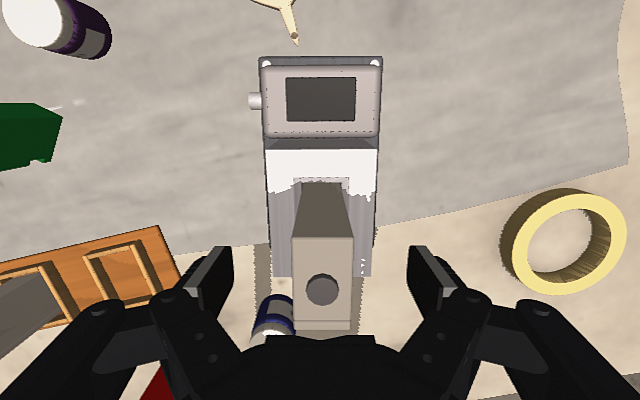

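The cartridge stands released in the dock, with its top at about (322,285). I'll retreat straight up and check.

apply_moves:
  commands:
    - {"linear": [0, 0, -0.01], "delta_rot": [0, 0, 0], "fingers": 0}
    - {"linear": [0, 0, -0.03], "delta_rot": [0, 0, 0], "fingers": 0}
    - {"linear": [0, 0, -0.06], "delta_rot": [0, 0, 0], "fingers": 0}
    - {"linear": [0, 0, -0.08], "delta_rot": [0, 0, 0], "fingers": 0}
    - {"linear": [0, 0, -0.1], "delta_rot": [0, 0, 0], "fingers": 0}
    - {"linear": [0, 0, -0.1], "delta_rot": [0, 0, 0], "fingers": 0}
    - {"linear": [0, 0, -0.1], "delta_rot": [0, 0, 0], "fingers": 0}
    - {"linear": [0, 0, -0.1], "delta_rot": [0, 0, 0], "fingers": 0}

```text
time: 24.6
tool_pos: [0.5233, -0.1285, 0.2269]
tool_rot: [-0.0, 0.985, -0.171, -0.001]
contact_force: [-0.8, 0.2, 0.5]
gripper_width: 1.001
```

Run:
```python
from h import *
import pickle
st=state(); im=eyes.grab_frame("wrist"); cv2.imwrite("pics/w9.png",im[:,:,::-1]); print(st["tool_pos"],st["contact_force"],st["gripper_width"])
pickle.dump(st,open("w9.pkl","wb"))
cv2.imwrite("pics/w9c.png",cv2.resize(im[120:240,260:380,::-1],None,fx=4.8,fy=4.8,interpolation=cv2.INTER_NEAREST))
im=eyes.grab_frame("scene");cv2.imwrite("pics/s9.png",im[:,:,::-1])
```

```text
[ 0.52334096 -0.1285146   0.22693832] [-0.76813857  0.24472423  0.45001229] 1.001182746853432
```

View pics/w9c.png

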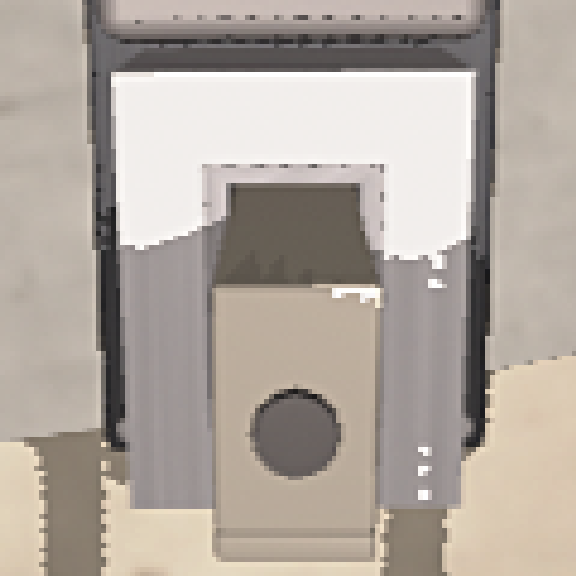

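View pics/s9.png

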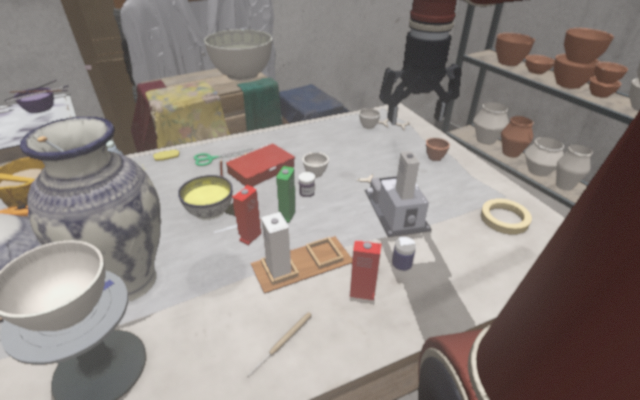

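Run:
```python
from h import *
import pickle
st=pickle.load(open("w9.pkl","rb"))
for z in(.154,.158,.162):
    P=cast("wrist",np.array([(214,287),(380,287),(376,560),(213,558)])/4.8+[260,120]-.5,z,st)
    c=P.mean(0)[:2]-[.5229,-.129]
    print(z,(c*1000).round(1),[np.linalg.norm(P[i]-P[(i+1)%4]).round(4) for i in range(4)],[np.degrees(np.arctan2(*(P[a]-P[b])[1::-1])).round(1) for a,b in((0,3),(1,2))])
```

```text
0.154 [-1.2  0.5] [np.float64(0.0259), np.float64(0.0464), np.float64(0.027), np.float64(0.046)] [np.float64(-20.8), np.float64(-19.5)]
0.158 [0.1 0.1] [np.float64(0.0254), np.float64(0.0455), np.float64(0.0265), np.float64(0.0452)] [np.float64(-20.8), np.float64(-19.5)]
0.162 [ 1.4 -0.4] [np.float64(0.0249), np.float64(0.0447), np.float64(0.026), np.float64(0.0443)] [np.float64(-20.8), np.float64(-19.5)]
```

The top fits a height of about 0.155–0.158 m, as expected. It is within about 1 mm of the pocket axis and square within about 1°. Handing in.

```bash
python3 -c "
from plant import job_done
print(job_done())"
```

```text
the job is handed in; nothing more can be done
None
```

I took the thin notched cartridge from the rack and pushed it down into the dock's pocket, notch towards the plunger, until it had clicked home. I then opened the gripper, backed straight up and handed the job in at about 24.7 s; no verdict is reported.

- **Feel on the way down:** The ball first pushed back with about 4.6 N when the fingertips were near z = 0.147 m. While it rode on the edge it pushed sideways with 3 to 5 N. The snap came at 0.133 m, as a pull of about 4 N after taking off the weight, and the sideways push then dropped to about zero.
- **Seat:** The seat was met at about 0.129 m, and I stopped with an estimated 5.6 N on it. The ball came in about 19 mm before the seat, close to the 20 mm expected.
- **After release:** The wrist picture put the cartridge within about 1.3 mm of the pocket's axis and square within about 1°. Its top was at about 0.156 m, which matches the height from the grip.
- **Surroundings:** By eye in the last scene picture, the thick cartridge and the things near the dock and rack stood where they had been. I did not measure this.
- **Not checked or slightly off:**
  - Upright was not measured after release; while the cartridge was held, the camera suggested a lean of about 0.9°, which may be calibration error.
  - I read the force only at the end of each short move, so brief peaks in between were not seen.
  - The ball's force in the notch and the resting force on the seat cannot be read with the gripper off.

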